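# Set the wheel-bearing nut

## Robot

A 7-joint arm with a two-finger parallel gripper is mounted at the origin on a cart in front of the work surface, level with it; the furniture and walls round the work are solid. World frame = base frame: x ahead of the robot, y to its left, z up, the work surface at z = 0. Lengths are in m, angles in degrees, forces in N, time in s.
With the tool pointing down it reaches from about 0.425 to 0.875 m from the base axis. Payload 4.7 kg.
Tool frame: the origin (TCP) lies at the centre of the arm's flange, where the gripper is bolted on; the fingertips stand 182 mm ahead of it and the grasp point (between the pads) lies 164 mm ahead of it; z points along the fingers, x is the direction in which the jaws open and shut, and the axes are right-handed (so a half turn about z gives the same grasp; the last joint's range is limited). The gripper opens to 87 mm and grips with 3 to 60 N. Pads are 19 mm wide; open, the fingers measure 117 mm over their backs; the gripper's body (75 mm by 190 mm) begins 51 mm behind the grasp point.
Start: joints at [65.208, 18.392, -4.016, 83.108, 1.295, 78.541, -3.26], TCP at [0.281, -0.586, 0.405] pointing down, gripper open.
Joint ranges: [-163.93, 163.93], [-17.29, 119.83], [-79.2, 71.16], [3.27, 140.29], [-89.18, 269.18], [5.43, 117.66], [-154.24, 154.24]. Speed limits (degrees/s): [147.25, 147.25, 180, 180, 180, 180, 180].

## Interface

Orientations are given as [roll, pitch, yaw] about the fixed x, y, z axes, in that order (R = Rz(yaw) Ry(pitch) Rx(roll)).
In Python, from cell import env gives the robot as it stands. The module is installed in compiled form; this text tells all that it offers.
- The arm moves only by the tool carry_out, never from a script. Its argument "increments" is a list of rows, each a list of 5 numbers: the shift along the world's x, y, z in m, then the turn about the world's z in degrees, then the gripper's target within -1 to 1 (shut at 1, half-way at 0, fully open at -1). In form: [[dx, dy, dz, spin, jaw], ...]. A call has 1 to 20 rows; each row is the pose to reach, as a shift and turn from the pose commanded when the call began; what a row does not reach only later rows make up. A row lasts 1/10 s, in which the tool goes at most 50 mm and 8.59 degrees, less where a joint would pass 70% of its speed; a pose out of reach is approached as far as the arm can. A call with a gripper value outside its range is refused whole. The fingers move at their own pace and stop on an object; "grip_force" is the grip in N (left out, the last holds). Time passes only in rows, so rows that repeat a pose let the fingers close. It gives the time, the measured TCP pose, the force and the opening at its end, in the units of the state.
- env.get_obs(): the state, without advancing time (a new reading comes with each control period).
- env.read_camera(name): name is "scene" or "top"; returns (picture, depth): 400x640x3 uint8, red, green, blue; 400x640 float32, m along the optical axis (not along the pixel's ray), 0 where there is no reading.
- env.get_calibration(name): a dict with "K" (3x3 intrinsics, pixels), "k1" (the pictures are not rectified: a ray, as slopes to the right and down, at radius r is drawn at 1 + k1 r^2 times it, then the intrinsics apply), "camera_from_world" (4x4, takes a point from world to camera coordinates). Camera axes: x right, y down, z forward; pixel columns grow to the right and rows downward; lengths in m; the calibration is good to about 2 mm. A picture is of the moment at which its call begins. get_calibration takes no time and is no camera call.
- env.sign_off(): hands the job in, once; it reports no verdict.
The state is a dict: "time_s": time; "qpos": joint angles; "joint_velocities": joint speeds; "effort": joint torques, N m; "tool_pos": TCP position; "tool_rot": TCP orientation; "force": force on the tool from outside, world axes, zero at the start; "wrist_torque": the same for the moment, N m; "grip_width": finger opening in m.
Only numpy, scipy, OpenCV 4.12 (cv2) and the standard library are available. Lean on these libraries where they do the work, as an engineer would, in place of code of your own. Each camera call takes 0.05 s, during which the arm holds its last target.

## Task

Take the grey dust cover off the wheel hub and stand it upright, open end down, wholly on the round rubber mat. Then run the knurled bearing nut down clockwise until it bottoms out, back it off a quarter turn and finish there with the fingers still closed on the nut, holding it still. Leave the loose parts lying round the work where they are.

Things in the scene. Friction and masses are not known exactly. Their poses are not given: they have to be found in the camera images.
- hub: Steel wheel hub, face up, fixed to the bench; origin under its centre, z up the spindle axis. Flange diameter 120, 10 mm high, with 5 studs (tops at 32 mm, on a 100 mm circle); barrel diameter 72, its flat shoulder at 70 mm; boss diameter 28 up to 82 mm, on which the nut bottoms out; spindle diameter 19 up to 118 mm. A black line on the shoulder points along the hub's x.
- cover_knob (a point): Middle of the loose grey dust cover's knob, 75 mm above its rim; z up the axis. Cup upside down, outer diameter 64, inner 54, closed at 60 mm; above, a round knob of diameter 24, from 67 to 86 mm over the rim, on an 18 mm neck. 0.07 to 0.14 kg. It starts with its rim on the hub's shoulder, over nut and spindle, touching neither: lift it straight up 55 mm or more.
- mat_top (a point): Centre of the top face of the round rubber mat lying on the bench and fixed to it: diameter 120, thickness 4 mm. Its z axis points up. The cover goes here. (At the left of the bench, from y = 0.45 m on and x from 0.33 to 0.78 m, stands a big wheel about 0.5 m high: keep the arm clear of it.)
- nut_grip (a point): Centre, half-way up and on the spindle axis, of the knurled round steel nut: diameter 44, height 24 mm, already started on the spindle. Bottomed, this point lies 94 mm above the hub's origin, 24 mm above the shoulder. Its x turns with the nut, along the black line on the nut's top.
- nut (a joint): Angle of the nut on the spindle (rad). 0: bottomed out on a hard stop, the nut's line pointing the same way as the hub's. Grows as it is backed off, counter-clockwise from above, to 6.2 at most; clockwise lowers it. Pitch 3 mm a turn. Starts between 2.0 and 4.0. Light friction, about 0.05 N m; it stays where it is left.
- nut_a: Loose steel wheel nut, a bystander, diameter 30, height 19 mm, lying between hub and mat; origin at the centre of its underside.
- nut_b: Loose steel wheel nut, a bystander, diameter 30, height 19 mm, behind the work; origin at the centre of its underside.
- ring: Loose setting ring, a bystander, diameter 58, height 20 mm, behind the work; origin at the centre of its underside.
- hub_gauge4: Loose hub gauge, a bystander: disc of diameter 94 on bolt feet with a bar handle, height 47 mm, behind the work; origin at the centre of its underside.
Mind the look-alikes: they are no part of the job. Of the things that look like the hub, the larger one is meant. Leave any blue look-alike of the part that bears cover_knob alone.

How it is judged (in metres and radians):
On the way, in this order (a step that is already met when the one before it is completed fails the run):
1. the cover stands upright on the mat (horizontal distance between cover_knob and mat_top below 0.03 m and z of cover_knob in the frame of mat_top between 0.068 and 0.083 m and angle between cover_knob's own z axis and vertical below 0.12 rad), for 0.2 s.
2. the nut is bottomed out (value of joint nut below 0.07 rad), for 0.2 s.
At the end, for the whole second after the job is handed in: The nut stands a quarter turn (90 degrees, give or take 17) back from its bottomed position, is still, and the fingers grip it with more than 4 N; the cover stands upright (within 7 degrees), its axis within 30 mm of the mat's centre and its rim on the mat (all of step 1 and value of joint nut between 1.27 and 1.87 rad and velocity of joint nut between -0.1 and 0.1 rad/s and contact force between the fingers and nut above 4 N); the arm keeps its last pose, push and grip.
It fails at once if a loose part lying round the work is pushed more than 20 mm (distance of any of nut_a, nut_b, ring, hub_gauge4 from where it was at the start of the episode above 0.02 m).
It also fails if it takes over 67 s, if anything falls off the work surface, if the arm or the gripper's body presses on something with over 40 N, if the wrist force passes 120 N, or if a joint passes its speed limit or range.

## Working session

There is one attempt and no reset: what is moved stays moved. The work goes in short steps, Python scripts to look and compute and a tool call to move; the robot and the scene stay as the last step left them, time stands still between calls to the robot, and variables do not carry over. Pictures are saved under pics/ and viewed, and the job is handed in when it is done.

Besides the shell and the picture viewer there is one more tool, called after "Request:" in YAML: its name, and indented under it one key for each argument. carry_out: Moves the arm, as the interface text tells. Its arguments: {"type":"object","properties":{"increments":{"type":"array"},"grip_force":{"type":"number"}},"required":["increments"]}

```bash
mkdir -p pics
cat > h.py <<'E'
import numpy as np, cv2
from cell import env
def save(a,n):cv2.imwrite(n,a[:,:,::-1])
def world(cam,u,v,d):
    c=env.get_calibration(cam);K=np.array(c['K']);T=np.array(c['camera_from_world'])
    xd=(np.array([u,v])-[K[0,2],K[1,2]])/[K[0,0],K[1,1]]
    x=xd.copy()
    for _ in range(20): x=xd/(1+c['k1']*(x@x))
    p=np.array([x[0]*d,x[1]*d,d,1]);return (np.linalg.inv(T)@p)[:3]
def ray_z(cam,u,v,z):
    a=world(cam,u,v,0.0);b=world(cam,u,v,1.0);t=(z-a[2])/(b[2]-a[2]);return a+t*(b-a)
def cloud(cam,D):
    c=env.get_calibration(cam);K=np.array(c['K']);T=np.array(c['camera_from_world'])
    v,u=np.mgrid[:D.shape[0],:D.shape[1]]
    xd=np.stack([(u-K[0,2])/K[0,0],(v-K[1,2])/K[1,1]],-1);x=xd.copy()
    for _ in range(20): x=xd/(1+c['k1']*(x**2).sum(-1,keepdims=True))
    p=np.stack([x[...,0]*D,x[...,1]*D,D,np.ones_like(D)],-1)
    return (p@np.linalg.inv(T).T)[...,:3]
E
python3 - <<'E'
from h import *
for n in ['scene','top']:
    p,d=env.read_camera(n);save(p,f'pics/{n}0.png');np.save(f'{n}0.npy',d);print(env.get_calibration(n))
print(env.get_obs())
E
```

```text
{'K': array([[505.85950191,   0.        , 322.11363702],
       [  0.        , 505.85950191, 200.01923209],
       [  0.        ,   0.        ,   1.        ]]), 'k1': 0.029317226418733952, 'camera_from_world': array([[ 0.8151835 , -0.57875906,  0.02266749, -0.36714701],
       [-0.2309309 , -0.36065905, -0.903657  ,  0.26042055],
       [ 0.53117491,  0.73141165, -0.42765666,  0.64725949],
       [ 0.        ,  0.        ,  0.        ,  1.        ]])}
{'K': array([[361.94315514,   0.        , 323.13533059],
       [  0.        , 361.94315514, 199.03226598],
       [  0.        ,   0.        ,   1.        ]]), 'k1': -0.019738568026011327, 'camera_from_world': array([[-0.01952883, -0.99967731,  0.01624505,  0.14322751],
       [-0.9909899 ,  0.01720063, -0.13282755,  0.53263964],
       [ 0.13250527, -0.01869264, -0.99100602,  0.90792055],
       [ 0.        ,  0.        ,  0.        ,  1.        ]])}
{'time_s': 0.1, 'qpos': array([65.21060762, 18.43444031, -4.01630921, 83.16790769,  1.29469917,
       78.54074857, -3.26140052]), 'joint_velocities': array([ 0.03421577, -0.12261032,  0.07318267, -0.10830051, -0.09145325,
       -0.04712509,  0.00694893]), 'effort': array([ 5.47330058e-05, -4.92572057e+01, -4.05578529e-01, -3.13396990e+01,
       -6.40660431e-02,  3.95199435e-02,  7.49266155e-05]), 'tool_pos': array([ 0.28072723, -0.58604911,  0.40377498]), 'tool_rot': array([ 1.79995077e+02,  9.78779886e-02, -6.44017399e+01]), 'force': array([-0.53390588, -0.23199409, -0.16834592]), 'wrist_torque': array([ 0.04402432, -0.02422369, -0.03754059]), 'grip_width': 0.08727972842108034}
```

View pics/scene0.png

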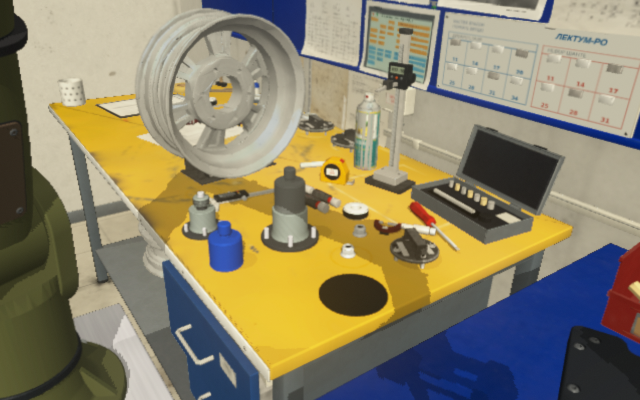

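View pics/top0.png

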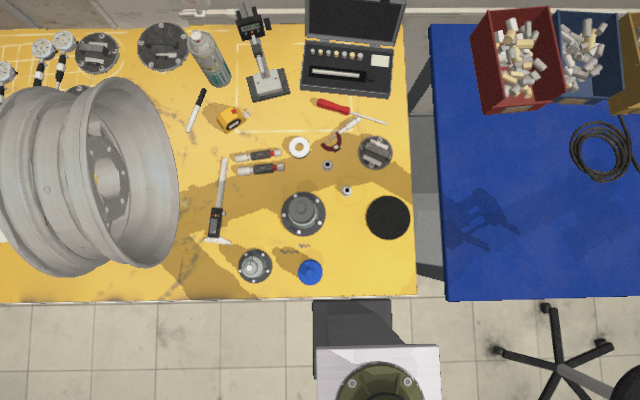

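The scene picture shows two hubs: the larger one with a dark grey cover at scene (290,215) / top (303,213), and a smaller one at scene (201,215) / top (254,266). There is a blue cover at scene (225,247) / top (310,271). The black mat is at scene (353,294) / top (388,217). The grey cover on the larger hub fits the description. I'll confirm it in an enlarged crop and measure.

Run:
```python
from h import *
p,d=env.read_camera('scene');q,e=env.read_camera('top')
a=cv2.resize(p[150:330,170:460],None,fx=2.7,fy=2.7,interpolation=2);save(a,'pics/c1.png')
a=cv2.resize(q[120:300,220:430],None,fx=3.3,fy=3.3,interpolation=2);save(a,'pics/c2.png')
C=cloud('top',e);S=cloud('scene',d)
for n,u,v in [('knob',303,207),('mat',388,217),('nuta',347,190),('nutb',327,165),('ring',298,147),('gauge',375,152),('blue',310,270),('small',254,266)]:
    print(n,C[v,u].round(4), S.shape)
# height fits
for nm,P in (('top',C.reshape(-1,3)),('scene',S.reshape(-1,3))):
    P=P[np.isfinite(P).all(1)]
    k=C[207,303]
    r=np.hypot(P[:,0]-k[0],P[:,1]-k[1])
    m=(r<.05)&(P[:,2]>.148)&(P[:,2]<.165); m2=(r<.06)&(P[:,2]>.09)
    print(nm,P[m][:,:2].min(0),P[m][:,:2].max(0),m.sum(),'zmax',np.sort(P[m2][:,2])[-10:])
    for lo,hi in ((.08,.12),(.124,.134),(.14,.158),(.153,.17)):
        m=(r<.06)&(P[:,2]>lo)&(P[:,2]<hi);Q=P[m]
        if m.sum()>5:
            A=np.c_[2*Q[:,:2],np.ones(len(Q))];s=np.linalg.lstsq(A,(Q[:,:2]**2).sum(1),rcond=None)[0]
            print(lo,hi,m.sum(),s[:2],np.sqrt(s[2]+s[:2]@s[:2]),Q.mean(0))
```

```text
knob [0.5015 0.1814 0.1566] (400, 640, 3)
mat [ 0.4875 -0.0397  0.006 ] (400, 640, 3)
nuta [0.5602 0.0693 0.0202] (400, 640, 3)
nutb [0.6289 0.121  0.0198] (400, 640, 3)
ring [ 0.6857  0.1991 -0.0013] (400, 640, 3)
gauge [ 0.6554 -0.0047  0.0475] (400, 640, 3)
blue [0.3572 0.1692 0.0861] (400, 640, 3)
small [0.3689 0.3046 0.0774] (400, 640, 3)
top [0.48809347 0.17484994] [0.51083835 0.19739246] 90 zmax [0.15770162 0.1577025  0.15777822 0.15778594 0.15816869 0.15821237
 0.15825504 0.15854455 0.15904595 0.16019624]
0.08 0.12 24 [0.49941732 0.18680742] 0.030747448757794393 [0.47484943 0.17676321 0.10011503]
0.124 0.134 445 [0.49937704 0.18657871] 0.023471176442461477 [0.4983914  0.18618385 0.12932418]
0.14 0.158 87 [0.49878913 0.18657882] 0.008824175847697438 [0.49890979 0.1862325  0.1549962 ]
0.153 0.17 85 [0.49926829 0.18682958] 0.008343836719323042 [0.49915685 0.18677847 0.15594209]
scene [0.4871288 0.1714834] [0.51014893 0.19637445] 78 zmax [0.15545718 0.15548498 0.15566823 0.15573147 0.15575531 0.15583272
 0.15584522 0.15588854 0.15593464 0.15621117]
0.08 0.12 576 [0.49976184 0.18475849] 0.02987314641201672 [0.48768563 0.16493389 0.10016489]
0.124 0.134 298 [0.49818682 0.18192164] 0.02213778189962188 [0.49486792 0.17677732 0.12818057]
0.14 0.158 123 [0.49856628 0.18313938] 0.009167794915374991 [0.49639534 0.17984071 0.14978282]
0.153 0.17 49 [0.49909449 0.18328939] 0.008530143913509917 [0.49850115 0.18245079 0.1547761 ]
```

View pics/c1.png

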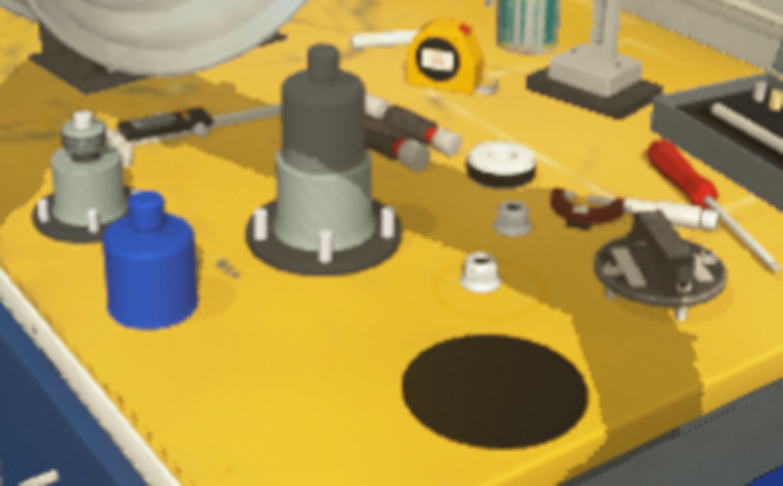

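View pics/c2.png

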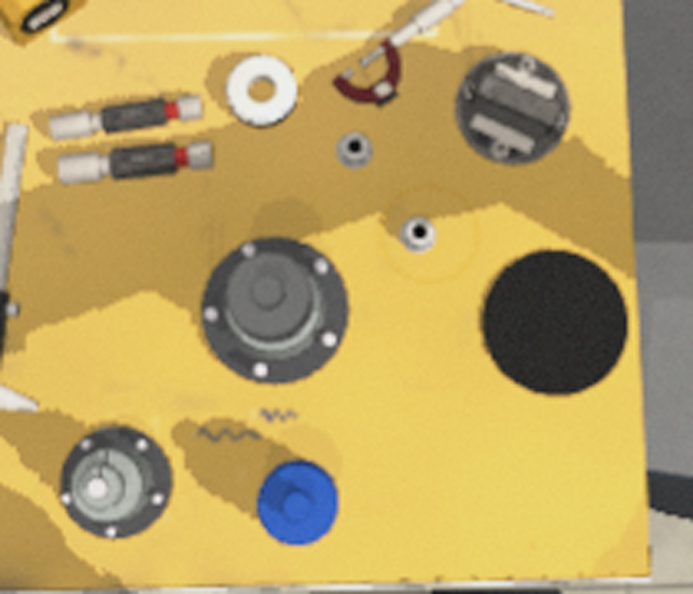

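Run:
```python
from h import *
q,e=env.read_camera('top');p,d=env.read_camera('scene')
def fit(cam,img,box,z):
    x0,y0,x1,y1=box
    g=img[y0:y1,x0:x1].max(2);m=(g<75).astype(np.uint8)
    n,l,s,c=cv2.connectedComponentsWithStats(m);i=1+s[1:,4].argmax()
    cn=max(cv2.findContours((l==i).astype(np.uint8),0,1)[0],key=len)[:,0]+[x0,y0]
    P=np.array([ray_z(cam,u,v,z) for u,v in cn])[:,:2]
    A=np.c_[2*P,np.ones(len(P))];r=np.linalg.lstsq(A,(P**2).sum(1),rcond=None)[0]
    print(cam,r[:2],np.sqrt(r[2]+r[:2]@r[:2]),s[i])
fit('top',q,(350,185,410,250),.004)
fit('scene',p,(310,265,395,320),.004)
print(env.get_obs()['time_s'])
```

```text
top [ 0.48726948 -0.03939975] 0.05667656462296568 [  17   11   43   43 1456]
scene [ 0.48430954 -0.04348453] 0.0571979741912061 [  10   10   67   41 2155]
0.3
```

Request:
carry_out:
  increments:
    - [0.05,0.05,0,5,-1]
    - [0.09,0.09,0,10,-1]
    - [0.12,0.14,0,15,-1]
    - [0.15,0.19,0,20,-1]
    - [0.18,0.24,0,25,-1]
    - [0.2,0.29,0,30,-1]
    - [0.21,0.34,0,35,-1]
    - [0.215,0.39,0,40,-1]
    - [0.218,0.44,0,45,-1]
    - [0.218,0.49,0,50,-1]
    - [0.218,0.54,0,55,-1]
    - [0.218,0.59,0,60,-1]
    - [0.218,0.64,0,65,-1]
    - [0.218,0.69,0,70,-1]
    - [0.218,0.73,0,75,-1]
    - [0.218,0.76,0,80,-1]
    - [0.218,0.772,0,84,-1]
    - [0.218,0.772,0,84,-1]
    - [0.218,0.772,0,84,-1]
    - [0.218,0.772,0,84,-1]

```text
time_s: 2.3
tool_pos: [0.4992, 0.1842, 0.4046]
tool_rot: [179.9, 0.0, 19.4]
force: [-0.4, -0.1, 0.4]
grip_width: 0.087
```

Request:
carry_out:
  increments:
    - [0,0,-0.03,0,-1]
    - [0,0,-0.06,0,-1]
    - [0,0,-0.08,0,-1]
    - [0,0,-0.089,0,-1]
    - [0,0,-0.089,0,-1]
    - [0,0,-0.089,0,-1]
    - [0,0,-0.089,0,1]
    - [0,0,-0.089,0,1]
    - [0,0,-0.089,0,1]
    - [0,0,-0.089,0,1]
    - [0,0,-0.089,0,1]
    - [0,0,-0.089,0,1]
    - [0,0,-0.089,0,1]
    - [0,0,-0.089,0,1]
    - [0,0,-0.089,0,1]
  grip_force: 25

```text
time_s: 3.8
tool_pos: [0.4988, 0.1858, 0.3157]
tool_rot: [-180.0, -0.0, 19.6]
force: [0.3, 1.0, -0.5]
grip_width: 0.0231
```

Run:
```python
from h import *
p,d=env.read_camera('scene')
save(cv2.resize(p[80:280,170:400],None,fx=3,fy=3,interpolation=2),'pics/g1.png');o=env.get_obs();print(o['tool_pos'],o['force'],o['grip_width'],o['qpos'])
```

```text
[0.49882998 0.18581385 0.31570407] [-0.85596355 -0.36655343 -1.16764858] 0.023159792747477495 [ 17.81845824  12.10582096 -45.39702595 105.03568979   9.35626172
  66.6784506  -11.06409583]
```

View pics/g1.png

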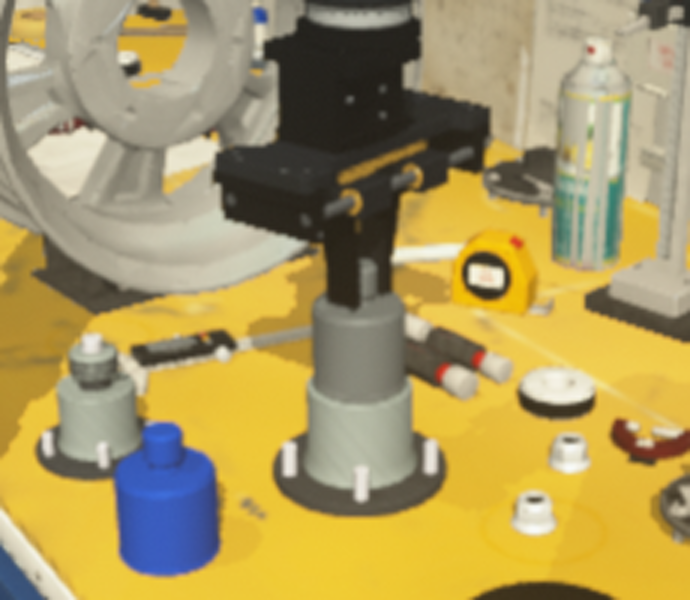

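The fingers hold the grey cover's knob at scene (291,172), with an opening of 23 mm. Next I lift and carry it.

Request:
carry_out:
  increments:
    - [0,0,0.015,0,1]
    - [0,0,0.04,0,1]
    - [0,0,0.065,0,1]
    - [0,0,0.085,0,1]
    - [0,0,0.085,0,1]
    - [0,-0.02,0.085,0,1]
    - [-0.003,-0.05,0.085,0,1]
    - [-0.006,-0.085,0.085,0,1]
    - [-0.01,-0.12,0.085,0,1]
    - [-0.012,-0.155,0.085,0,1]
    - [-0.013,-0.19,0.085,0,1]
    - [-0.013,-0.215,0.085,0,1]
    - [-0.013,-0.227,0.085,0,1]
    - [-0.013,-0.227,0.06,0,1]
    - [-0.013,-0.227,0.02,0,1]
    - [-0.013,-0.227,-0.02,0,1]
    - [-0.013,-0.227,-0.045,0,1]
    - [-0.013,-0.227,-0.055,0,1]
    - [-0.013,-0.227,-0.055,0,1]

```text
time_s: 5.75
tool_pos: [0.4853, -0.0405, 0.2596]
tool_rot: [-179.9, 0.1, 19.7]
force: [-0.4, 1.0, 0.0]
grip_width: 0.0232
```

Run:
```python
from h import *
p,d=env.read_camera('scene')
save(cv2.resize(p[130:330,200:450],None,fx=3,fy=3,interpolation=2),'pics/g2.png');o=env.get_obs();print(o['tool_pos'],o['force'],o['grip_width'],o['qpos'])
p,d=env.read_camera('top')
save(cv2.resize(p[120:300,220:430],None,fx=3.5,fy=3.3,interpolation=2),'pics/g3.png')
```

```text
[ 0.48609443 -0.04062081  0.26105134] [ 0.78005994  0.51884287 -0.28364565] 0.023419297112822725 [ 34.18893675   8.23713465 -34.37445283 114.27489598   5.36987917
  59.02572859  16.97448519]
```

View pics/g2.png

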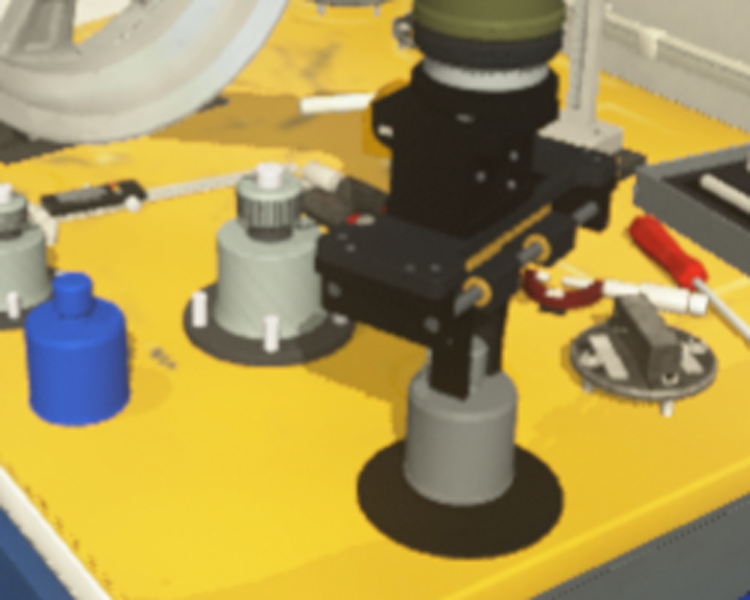

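View pics/g3.png

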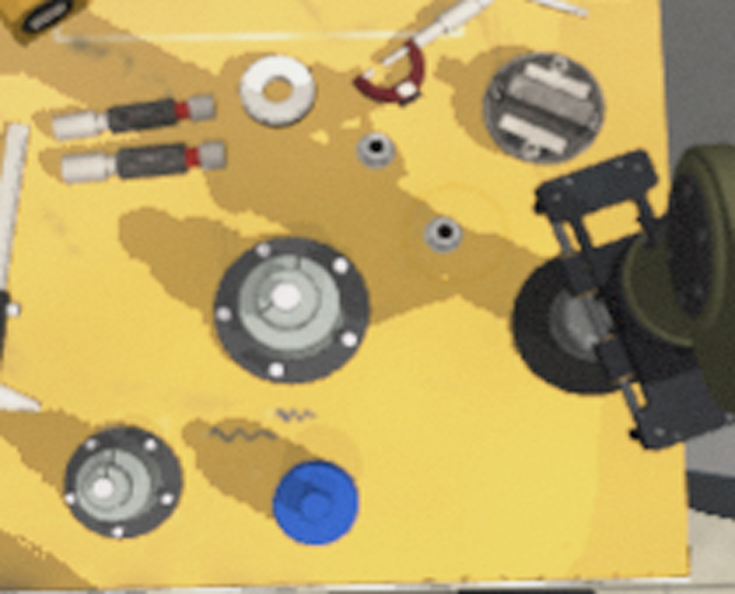

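The cover hangs just above the mat, roughly centred, and the nut and spindle are exposed at top (303,208). I'll lower it and check the force before letting go.

Request:
carry_out:
  increments:
    - [0,0,-0.005,0,1]
    - [0,0,-0.009,0,1]
    - [0,0,-0.0105,0,1]
    - [0,0,-0.0115,0,1]
    - [0,0,-0.0115,0,1]
    - [0,0,-0.0115,0,1]

```text
time_s: 6.45
tool_pos: [0.486, -0.0412, 0.2496]
tool_rot: [180.0, -0.0, 19.6]
force: [-0.4, -0.1, 2.6]
grip_width: 0.0227
```

Request:
carry_out:
  increments:
    - [0,0,0,0,-1]
    - [0,0,0,0,-1]
    - [0,0,0,0,-1]
    - [0,0,0,0,-1]
    - [0,0,0,0,-1]
    - [0,0,0,0,-1]
    - [0,0,0.03,0,-1]
    - [0,0,0.07,0,-1]
    - [0,0,0.11,0,-1]
    - [0,0,0.12,0,-1]
    - [0,0,0.12,0,-1]

```text
time_s: 7.55
tool_pos: [0.4864, -0.0411, 0.371]
tool_rot: [179.9, -0.2, 19.6]
force: [-0.4, 0.3, 0.0]
grip_width: 0.0865
```

Run:
```python
from h import *
p,d=env.read_camera('scene')
save(cv2.resize(p[130:330,200:450],None,fx=3,fy=3,interpolation=2),'pics/g4.png');o=env.get_obs();print(o['tool_pos'],o['force'],o['grip_width'],o['qpos'])
q,e=env.read_camera('top')
save(cv2.resize(q[175:250,260:350],None,fx=8,fy=8,interpolation=2),'pics/g5.png')
np.savez('s1.npz',p=p,d=d,q=q,e=e)
for cam,D in(('scene',d),('top',e)):
    P=cloud(cam,D).reshape(-1,3);r=np.hypot(P[:,0]-.486,P[:,1]+.041)
    for lo,hi in((.02,.058),(.062,.068),(.074,.095)):
        Q=P[(r<.05)&(P[:,2]>lo)&(P[:,2]<hi)]
        if len(Q)>8:
            A=np.c_[2*Q[:,:2],np.ones(len(Q))];s=np.linalg.lstsq(A,(Q[:,:2]**2).sum(1),rcond=None)[0]
            print(cam,lo,len(Q),s[:2],np.sqrt(s[2]+s[:2]@s[:2]),Q.max(0)[2])
    r=np.hypot(P[:,0]-.499,P[:,1]-.185)
    for lo,hi in((.02,.065),(.066,.074),(.102,.112),(.114,.125)):
        Q=P[(r<.05)&(P[:,2]>lo)&(P[:,2]<hi)]
        if len(Q)>8:
            A=np.c_[2*Q[:,:2],np.ones(len(Q))];s=np.linalg.lstsq(A,(Q[:,:2]**2).sum(1),rcond=None)[0]
            print('hub',cam,lo,len(Q),s[:2],np.sqrt(s[2]+s[:2]@s[:2]),np.median(Q[:,2]))
```

```text
[ 0.48579347 -0.04121906  0.36922196] [-0.22805853  0.79541521 -1.28559006] 0.08667763429673143 [ 35.9326686    1.24017641 -34.34105908 107.30562357   0.76491251
  71.63261571  20.95071448]
scene 0.02 698 [ 0.48662212 -0.04168317] 0.03011227140381389 0.057970777129707496
scene 0.062 316 [ 0.48497725 -0.04264373] 0.020408562034570712 0.06798053982997104
scene 0.074 181 [ 0.48517502 -0.04346904] 0.009119983276394992 0.0910514553776976
hub scene 0.02 714 [0.50009913 0.18598976] 0.036557229229667046 0.0420233601908685
hub scene 0.066 359 [0.49837733 0.18258332] 0.026683458641239565 0.06914569578029156
hub scene 0.102 160 [0.49876944 0.18270667] 0.015879415994032364 0.10595703391358349
hub scene 0.114 40 [0.49920464 0.18353172] 0.007347587511691526 0.11674542096151974
top 0.02 71 [ 0.48600961 -0.03986317] 0.030038045636217345 0.057947186426088315
top 0.062 229 [ 0.48596746 -0.03899436] 0.021533680531244166 0.06734035712533559
top 0.074 86 [ 0.48610457 -0.03950136] 0.008891199753434626 0.09464484798561312
hub top 0.02 73 [0.50380114 0.18594186] 0.043689361590244835 0.031167830724735723
hub top 0.066 361 [0.50017039 0.18672737] 0.030174586169467266 0.07002325564730871
hub top 0.102 213 [0.49939103 0.18642597] 0.01704170662961582 0.10700578786835935
hub top 0.114 49 [0.49961016 0.18634809] 0.006626172873683173 0.11807490466686477
```

View pics/g4.png

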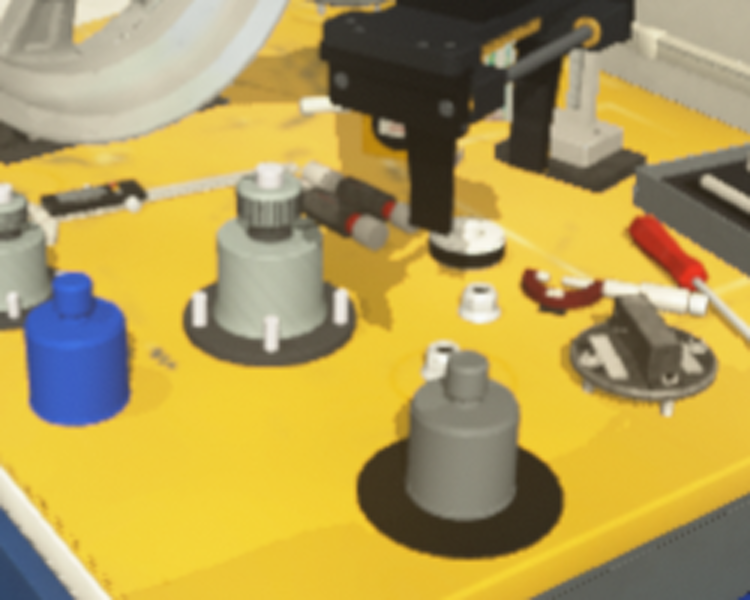

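View pics/g5.png

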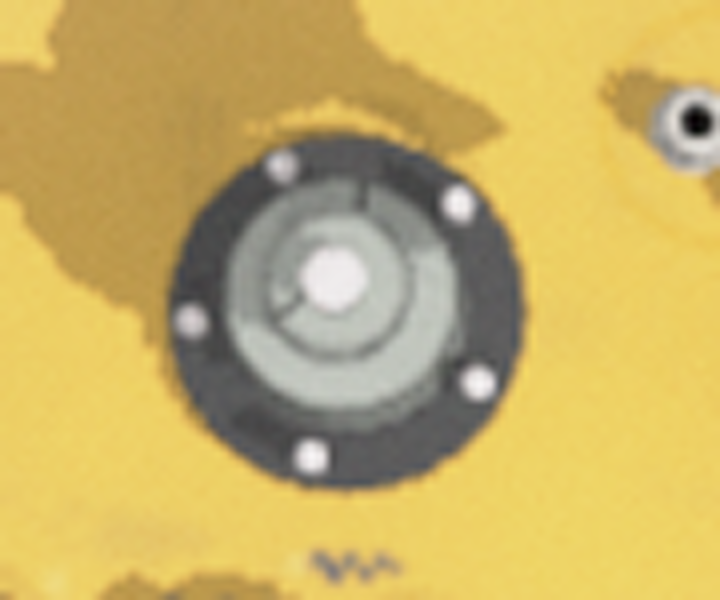

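The cover stands upright on the mat at scene (355,280). On the hub, the hub's line is at crop (363,197) and the nut's line at crop (290,305). I'll convert these to angles.

Run:
```python
from h import *
def a(pt,z,c=np.array([.4995,.1863])):
    u=260+pt[0]/8-.5+.06;v=175+pt[1]/8-.44
    w=ray_z('top',u,v,z)[:2];d=w-c;return w,np.degrees(np.arctan2(d[1],d[0])),np.hypot(*d)
print(a((363,182),.07),a((363,208),.07))
for z in (.1075,):print(a((276,316),z),a((290,305),z),a((300,298),z))
```

```text
(array([0.53556737, 0.17953217]), np.float64(-10.627626543242847), np.float64(0.03669684810591477)) (array([0.52736276, 0.17963766]), np.float64(-13.447654244342552), np.float64(0.02864821277383749))
(array([0.49048345, 0.20476235]), np.float64(116.02972439098939), np.float64(0.020546447569322702)) (array([0.49369916, 0.20056382]), np.float64(112.13070192075872), np.float64(0.015398254006713599)) (array([0.49574159, 0.19756461]), np.float64(108.45116480407367), np.float64(0.011875057928094146))
```

Request:
carry_out:
  increments:
    - [0,0.03,0,5,-1]
    - [0.003,0.06,0,12,-1]
    - [0.006,0.09,0,20,-1]
    - [0.009,0.12,0,28,-1]
    - [0.012,0.15,0,36,-1]
    - [0.0135,0.18,0,44,-1]
    - [0.0135,0.21,0,52,-1]
    - [0.0135,0.2265,0,60,-1]
    - [0.0135,0.2265,0,68,-1]
    - [0.0135,0.2265,0,74,-1]
    - [0.0135,0.2265,0,80,-1]
    - [0.0135,0.2265,-0.03,80,-1]
    - [0.0135,0.2265,-0.065,80,-1]
    - [0.0135,0.2265,-0.095,80,-1]
    - [0.0135,0.2265,-0.109,80,-1]
    - [0.0135,0.2265,-0.109,80,-1]
    - [0.0135,0.2265,-0.109,80,-1]

```text
time_s: 9.35
tool_pos: [0.4995, 0.1856, 0.2605]
tool_rot: [-180.0, -0.0, 99.6]
force: [-0.9, 1.4, 0.4]
grip_width: 0.0873
```

Run:
```python
from h import *
p,d=env.read_camera('scene')
save(cv2.resize(p[80:280,200:430],None,fx=3,fy=3,interpolation=2),'pics/g6.png');o=env.get_obs();print(o['tool_pos'],o['tool_rot'],o['force'],o['wrist_torque'],o['qpos'])
q,e=env.read_camera('top')
save(cv2.resize(q[160:260,250:370],None,fx=6,fy=6,interpolation=2),'pics/g7.png')
```

```text
[0.49978516 0.18573742 0.26126355] [ 1.79914785e+02 -3.37210690e-02  9.96157953e+01] [ 0.41571841 -0.14251421 -0.04016909] [ 0.11928809 -0.13828784  0.02210307] [ 20.05929566  17.26719703 -49.00647013 107.95577071  14.7994271
  61.24816603  64.75900037]
```

View pics/g6.png

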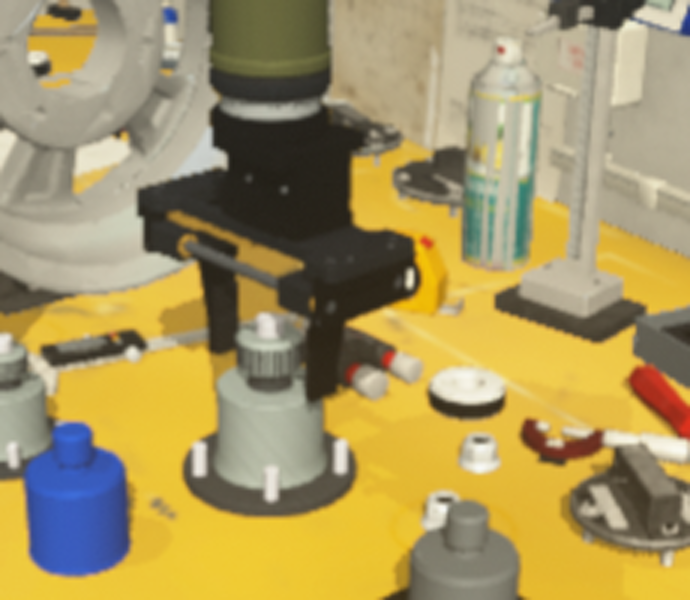

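The open fingers stand either side of the nut at scene (289,197), clear of the shoulder. Closing now.

Request:
carry_out:
  increments:
    - [0,0,0,0,1]
    - [0,0,0,0,1]
    - [0,0,0,0,1]
    - [0,0,0,0,1]
    - [0,0,0,0,1]
    - [0,0,0,0,1]
    - [0,0,0,0,1]
  grip_force: 25

```text
time_s: 10.15
tool_pos: [0.4991, 0.1864, 0.2603]
tool_rot: [180.0, -0.1, 99.6]
force: [-0.5, 3.8, -1.2]
grip_width: 0.0434
```

Request:
carry_out:
  increments:
    - [0,0.0005,0,-5,1]
    - [0,0.0005,0,-12,1]
    - [0,0.0005,0,-19,1]
    - [0,0.0005,-0.0002,-26,1]
    - [0,0.0005,-0.0002,-33,1]
    - [0,0.0005,-0.0003,-40,1]
    - [0,0.0005,-0.0004,-47,1]
    - [0,0.0005,-0.0004,-54,1]
    - [0,0.0005,-0.0005,-61,1]
    - [0,0.0005,-0.0006,-68,1]
    - [0,0.0005,-0.0006,-75,1]
    - [0,0.0005,-0.0007,-82,1]
    - [0,0.0005,-0.0007,-89,1]
    - [0,0.0005,-0.0008,-95,1]
    - [0,0.0005,-0.0008,-100,1]
    - [0,0.0005,-0.0008,-100,1]

```text
time_s: 11.75
tool_pos: [0.499, 0.1865, 0.2595]
tool_rot: [-180.0, 0.0, -0.4]
force: [-0.8, 2.7, -0.2]
grip_width: 0.0435
```

Run:
```python
from h import *
o=env.get_obs();print(o['tool_pos'],o['tool_rot'],o['force'],o['wrist_torque'],o['qpos'],o['effort'])
p,d=env.read_camera('scene')
save(cv2.resize(p[130:230,240:360],None,fx=6,fy=6,interpolation=2),'pics/g8.png')
q,e=env.read_camera('top')
save(cv2.resize(q[160:260,250:370],None,fx=6,fy=6,interpolation=2),'pics/g9.png')
```

```text
[0.49898045 0.18654044 0.25948028] [-1.79961035e+02  2.57730486e-02 -3.68337056e-01] [-0.77252728  2.70102649 -0.22825642] [ 0.50832218  0.18136955 -0.03494919] [  7.21597816  14.10723836 -34.01501847 108.44437756   8.99551784
  60.10158153 -30.87115847] [  1.29364785 -36.31150961  -2.36726873 -27.34162152   0.76676533
   0.07078988  -0.53600606]
```

View pics/g9.png

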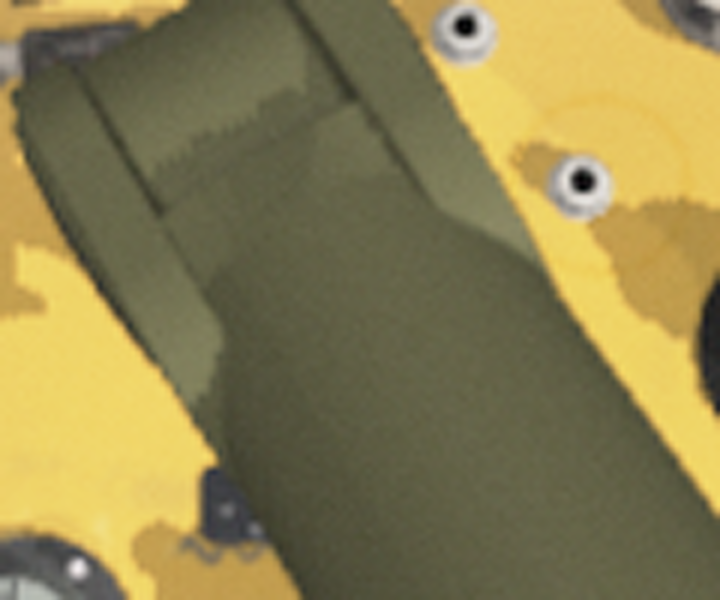

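View pics/g8.png

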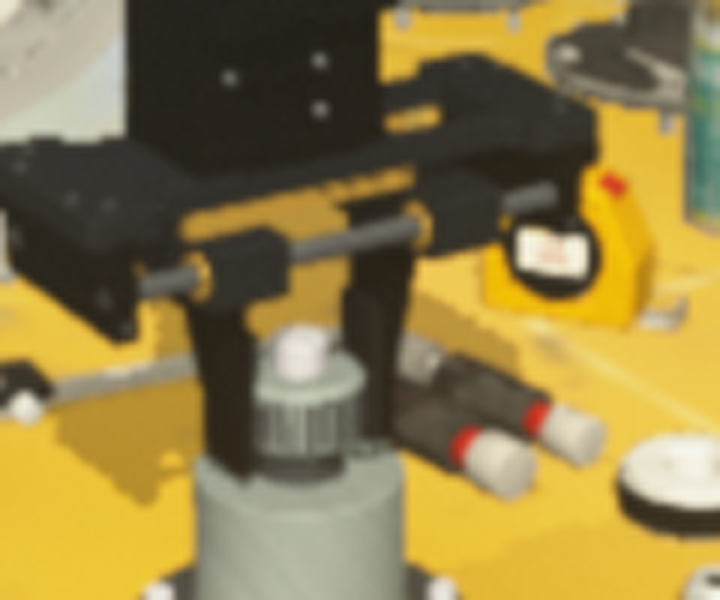

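The nut turns with the fingers and the torque is still low, so it has not bottomed. Now slower steps while I watch the wrist torque.

Request:
carry_out:
  increments:
    - [0,0,0,-3,1]
    - [0,0,0,-6,1]
    - [0,0,0,-9,1]
    - [0,0,0,-12,1]
    - [0,0,0,-12,1]

```text
time_s: 12.35
tool_pos: [0.499, 0.1864, 0.2594]
tool_rot: [-180.0, 0.0, -12.3]
force: [-1.5, 3.6, -0.1]
grip_width: 0.0429
```

```bash
python3 -c "
from h import *
o=env.get_obs();print(o['tool_rot'],o['force'],o['wrist_torque'],o['qpos'][6],o['effort'][6])"
```

```text
[-1.79960476e+02  4.50540518e-02 -1.22931023e+01] [-1.47791063  3.64966059 -0.0729074 ] [ 0.78269611  0.30778833 -0.04788466] -42.38648613425012 -0.28691506013274193
```

Request:
carry_out:
  increments:
    - [0,0,0,-2,1]
    - [0,0,0,-4,1]
    - [0,0,0,-6,1]
    - [0,0,0,-6,1]

```text
time_s: 12.75
tool_pos: [0.499, 0.1865, 0.2594]
tool_rot: [-180.0, 0.1, -18.3]
force: [-2.3, 4.1, -1.1]
grip_width: 0.0435
```

```bash
python3 -c "
from h import *
o=env.get_obs();print(o['tool_rot'],o['force'],o['wrist_torque'],o['qpos'][6],o['effort'][6])"
```

```text
[-1.79964884e+02  5.13573283e-02 -1.82558626e+01] [-2.32864125  4.14956963 -1.05765569] [ 0.96024583  0.37901889 -0.09448674] -48.15951641779274 -0.1698144944384694
```

Request:
carry_out:
  increments:
    - [0,0,0,-1.5,1]
    - [0,0,0,-3,1]
    - [0,0,0,-4,1]
    - [0,0,0,-4,1]

```text
time_s: 13.15
tool_pos: [0.499, 0.1865, 0.2593]
tool_rot: [-180.0, 0.1, -22.3]
force: [-2.3, 4.5, -0.8]
grip_width: 0.0432
```

```bash
python3 -c "
from h import *
o=env.get_obs();print(o['tool_rot'],o['force'],o['wrist_torque'],o['qpos'][6],o['effort'][6])"
```

```text
[-1.79967675e+02  5.57602384e-02 -2.23389877e+01] [-2.33116079  4.54341413 -0.79417314] [ 1.05682996  0.35207745 -0.03264334] -52.117711949256396 -0.0926391058601439
```

Request:
carry_out:
  increments:
    - [0,0,0,-1.5,1]
    - [0,0,0,-3,1]
    - [0,0,0,-4,1]
    - [0,0,0,-4,1]

```text
time_s: 13.55
tool_pos: [0.4989, 0.1865, 0.2593]
tool_rot: [-180.0, 0.1, -26.3]
force: [-2.1, 4.4, -0.5]
grip_width: 0.0429
```

```bash
python3 -c "
from h import *
o=env.get_obs();print(o['tool_rot'],o['force'],o['wrist_torque'],o['qpos'][6],o['effort'][6])"
```

```text
[-1.79974692e+02  5.93171000e-02 -2.63386639e+01] [-2.0764689   4.39575951 -0.4543004 ] [ 1.08184397  0.38002665 -0.01358303] -55.99304939348021 -0.09289483772590756
```

Request:
carry_out:
  increments:
    - [0,0,0,-1.5,1]
    - [0,0,0,-3,1]
    - [0,0,0,-4,1]
    - [0,0,0,-4,1]

```text
time_s: 13.95
tool_pos: [0.4989, 0.1864, 0.2592]
tool_rot: [-180.0, 0.1, -30.3]
force: [-2.1, 5.4, -1.4]
grip_width: 0.0432
```

```bash
python3 -c "
from h import *
o=env.get_obs();print(o['tool_rot'],o['force'],o['wrist_torque'],o['qpos'][6],o['effort'][6])"
```

```text
[-1.79981380e+02  6.32146847e-02 -3.03380847e+01] [-2.09531974  5.37982451 -1.38518299] [1.08879573e+00 4.16564831e-01 5.40859100e-04] -59.87082616313084 -0.0930340331979096
```

Request:
carry_out:
  increments:
    - [0,0,0,-1.5,1]
    - [0,0,0,-3,1]
    - [0,0,0,-4,1]
    - [0,0,0,-4,1]

```text
time_s: 14.35
tool_pos: [0.4988, 0.1863, 0.2593]
tool_rot: [180.0, 0.0, -34.3]
force: [-2.0, 4.2, -0.2]
grip_width: 0.0431
```

```bash
python3 -c "
from h import *
o=env.get_obs();print(o['tool_rot'],o['force'],o['wrist_torque'],o['qpos'][6],o['effort'][6])
p,d=env.read_camera('scene')
save(cv2.resize(p[160:220,260:330],None,fx=10,fy=10,interpolation=2),'pics/g10.png')"
```

```text
[ 1.79962073e+02  4.05810820e-02 -3.42553396e+01] [-2.04190313  4.23576853 -0.20226081] [0.98270248 0.58446688 0.70333336] -63.70358975561957 -0.7932468876242638
```

View pics/g10.png

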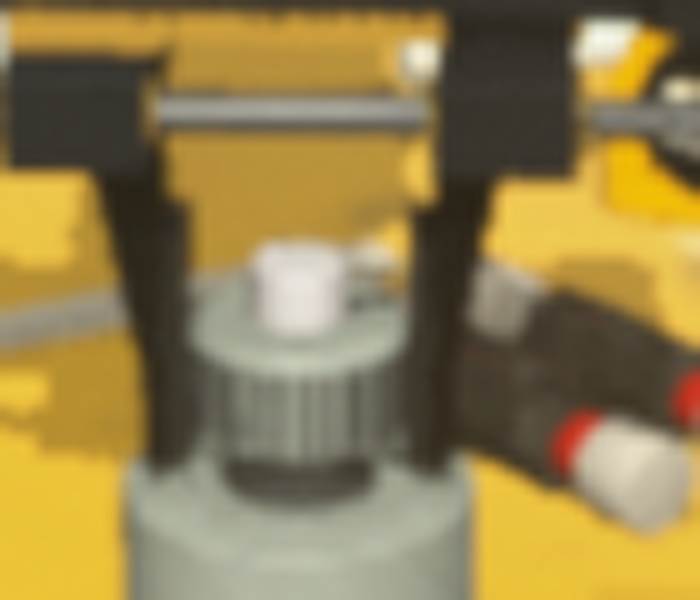

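Between yaw -30.3 and -34.3 the wrist torque jumped from 0 to 0.70 N m. The nut has bottomed after about 132° of turning, and the images gave about 127°. I'll hold briefly, then back off.

Request:
carry_out:
  increments:
    - [0,0,0,0,1]
    - [0,0,0,0,1]
    - [0,0,0,0,1]

```text
time_s: 14.7
tool_pos: [0.4988, 0.1863, 0.2593]
tool_rot: [180.0, 0.0, -34.2]
force: [-2.8, 3.8, -1.4]
grip_width: 0.0433
```

```bash
python3 -c "
from h import *
o=env.get_obs();print(o['tool_rot'],o['wrist_torque'],o['grip_width'])"
```

```text
[ 1.79964462e+02  4.30018594e-02 -3.42426235e+01] [0.91090667 0.60964505 0.67181142] 0.04326924497179283
```

Request:
carry_out:
  increments:
    - [0,0,0,4,1]
    - [0,0,0.0001,10,1]
    - [0,0,0.0002,17,1]
    - [0,0,0.0002,24,1]
    - [0,0,0.0003,31,1]
    - [0,0,0.0003,38,1]
    - [0,0,0.0004,45,1]
    - [0,0,0.0004,52,1]
    - [0,0,0.0005,59,1]
    - [0,0,0.0006,66,1]
    - [0,0,0.0006,73,1]
    - [0,0,0.0007,80,1]
    - [0,0,0.0007,86,1]
    - [0,0,0.0007,90,1]
    - [0,0,0.0007,91,1]
    - [0,0,0.0007,91,1]
    - [0,0,0.0007,91,1]
    - [0,0,0.0007,91,1]

```text
time_s: 16.5
tool_pos: [0.4993, 0.1862, 0.2601]
tool_rot: [-180.0, -0.1, 56.6]
force: [-1.4, 6.0, -3.1]
grip_width: 0.0432
```

```bash
python3 -c "
from h import *
o=env.get_obs();print(o['tool_rot'],o['force'],o['wrist_torque'],o['grip_width'],o['joint_velocities'].round(2))
p,d=env.read_camera('scene')
save(cv2.resize(p[160:220,260:330],None,fx=10,fy=10,interpolation=2),'pics/g11.png')
save(p,'pics/g12.png')
q,e=env.read_camera('top')
save(q,'pics/g13.png')"
```

```text
[-1.79968742e+02 -7.84857981e-02  5.66104646e+01] [-1.38120534  6.04479029 -3.05858721] [1.24567438 0.15008092 0.0104532 ] 0.043245156586137465 [ 0.04 -0.07  0.06 -0.09 -0.04  0.02 -0.04]
```

View pics/g11.png

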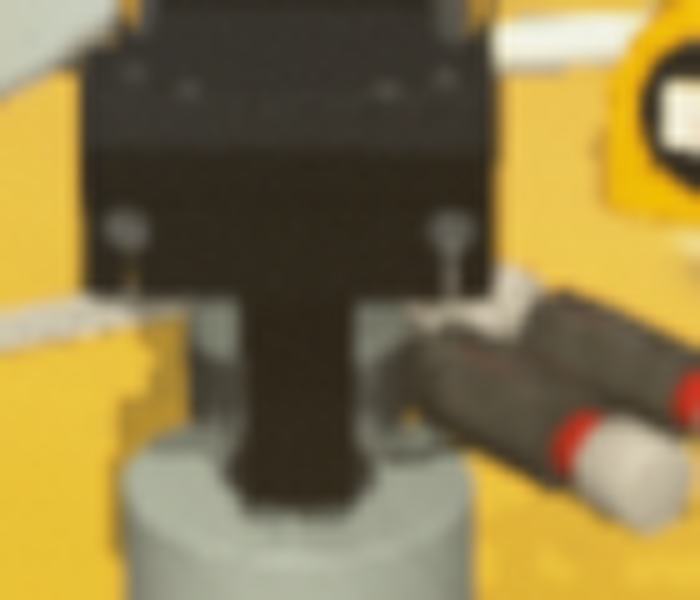

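View pics/g12.png

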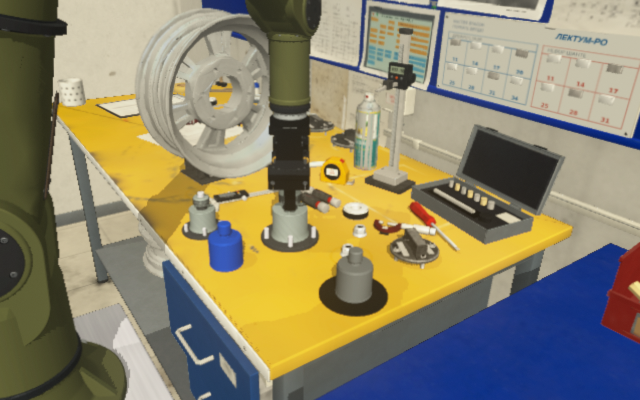

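View pics/g13.png

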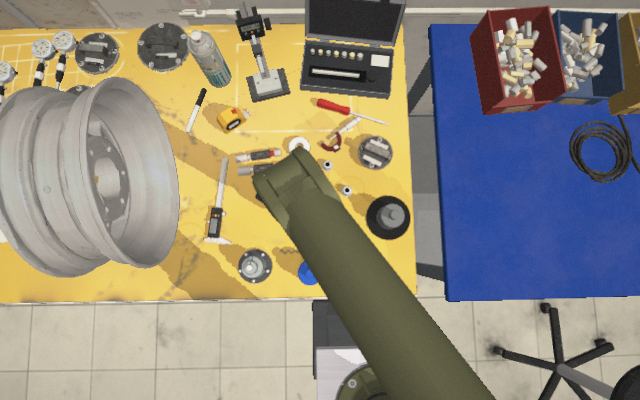

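```bash
python3 -c "
from h import *
print(env.sign_off());o=env.get_obs();print(o['time_s'],o['tool_rot'],o['grip_width'])"
```

```text
the job is handed in; nothing more can be done
None
the job is handed in; nothing more can be done
```

I took the grey cover off the larger hub and stood it upright on the mat. Then I ran the nut down to its stop, backed it off a quarter turn and handed the job in at about 16.6 s with the fingers still closed on the nut.

- **Cover:** it measured about 2 mm from the mat's centre, top and scene cameras agreeing to within 5 mm. The last pictures still show it upright there, well inside the 30 mm limit.
- **Bottoming out:** the wrist torque jumped from 0 to 0.7 N m after about 132° of turning, with no matching change in force. The nut and hub lines in the pictures had suggested about 127°. I held it there for 0.3 s.
- **Quarter turn:** the tool turned back 91° (yaw -34.2° to 56.6°), which puts the nut at 86–91°. The opening was 43 mm with the grip set at 25 N, the arm was still, and the twist on the wrist was about 0.
- **Loose parts:** none looks moved in the last pictures, but the arm hid part of the ring in the top view and I did not measure any of them again.

I did not check the nut's final angle by eye, because the gripper and arm hid its line from both cameras. It rests on the tool's turn and the torque jump. A steady sideways force of about 6 N remained on the gripped nut, from the grasp being slightly off centre.

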